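Slide the chip carrier along the rail into its corner pocket

ROBOT

A 7-joint arm with a two-finger parallel gripper is mounted at the origin on the work surface. World frame = base frame: x ahead of the robot, y to its left, z up, the work surface at z = 0. Lengths are in mm, angles in rad, forces in N, time in s.
With the tool pointing down it reaches from about 425 to 950 mm from the base axis. Payload 4.7 kg.
Tool frame: the origin (TCP) lies on the centre line of the jaws, within the pads' length; the fingertips stand 14 mm ahead of it and the grasp point (between the pads) lies 5 mm behind it; z points along the fingers, y is the direction in which the jaws open and shut (so a half turn about z gives the same grasp; the last joint's range is limited). The gripper opens to 87 mm and grips with 3 to 60 N. Pads are 19 mm wide; open, the fingers measure 117 mm over their backs; the gripper's body (75 mm by 190 mm) begins 51 mm behind the grasp point.
Start: joints at [-1.354, 0.469, -0.049, 1.532, 0.024, 1.141, -0.082], TCP at [164.207, 654.74, 236.573] pointing down, gripper open.
Joint ranges: [-2.59, 2.59], [-0.33, 1.99], [-1.39, 1.29], [0.1, 2.45], [-1.04, 4.18], [0.21, 1.99], [-2.66, 2.66]. Speed limits (rad/s): [2.57, 2.57, 3.14, 3.14, 3.14, 3.14, 3.14].

INTERFACE

Orientations are given as a unit quaternion [x, y, z, w].
In Python, from rig import env gives the robot as it stands.
- The arm moves only by the tool carry_out, never from a script. Its argument "rows" is a list of rows, each an object with "linear": the shift along the tool's x, y, z in mm, a list of three; "twist": the turn, a rotation vector about the tool's x, y, z in degrees, a list of three; "gripper": the closure, from 0 (fully open) to 1 (shut). In form: [{"linear": [tx, ty, tz], "twist": [rx, ry, rz], "gripper": gripper}, ...]. A call has 1 to 5 rows; each row is the pose to reach, as a shift and turn from the pose commanded when the call began, along the tool's axes at that moment; what a row does not reach only later rows make up. A row lasts 1/8 s, in which the tool goes at most 62.5 mm and 10.7 degrees, less where a joint would pass 70% of its speed; a pose out of reach is approached as far as the arm can. A call with a gripper value outside its range is refused whole. The fingers move at their own pace and stop on an object; "squeeze" is the grip in N (left out, the last holds). Time passes only in rows, so rows that repeat a pose let the fingers close. It gives the time, the measured TCP pose, the force and the opening at its end, in the units of the state.
- env.get_obs(): the state, without advancing time (a new reading comes with each control period).
- env.capture(name): name is "side" or "top" or "wrist"; returns the picture (420x560x3 uint8, red, green, blue); there is no depth.
- env.calibration(name): a dict with "vertical_fov" (degrees; the focal length in pixels is half the picture's height over the tangent of half this angle, whatever the lens; pixels are square), "cx", "cy" (the principal point, pixels), "D" ([k1, k2, p1, p2, k3] as OpenCV has them; the pictures are not rectified), "world_from_camera" (4x4, takes a point from camera to world coordinates); the wrist camera has in their place "hand_eye" (4x4, takes a point from camera to tool coordinates, whose origin is the TCP and whose axes are the flange's). Camera axes: x right, y down, z forward; pixel columns grow to the right and rows downward; lengths in mm; the calibration is good to about 2 mm. A picture is of the moment at which its call begins: read the wrist's pose just before it. calibration takes no time and is no camera call.
- env.close_job(): hands the job in, once; it reports no verdict.
Trained networks look in the newest picture that a camera, given by its name, has taken for a name from the list of things; names that differ only in an ending like _2 or _b are one class to them, and where a whole thing is asked for, a point or a joint stands for the part that bears it (a point fixed in the world has none). Each returns a list of dicts, best first, with "score" (0 to 1); they miss things now and then, are a little off and sometimes report something else, mostly with a low value. They report only what shows in the picture. A call takes as long as a camera call. They do not tell look-alikes from the thing itself.
- env.silhouettes(camera, thing): "region" (420x560 bool, what is visible of it) and "rect" ([left, top, right, bottom] in pixels, round what is visible of it).
The state is a dict: "clock": time; "qpos": joint angles; "qd": joint speeds; "effort": joint torques, N m; "position": TCP position; "tcp_rot": TCP orientation; "force": force on the tool from outside, world axes, zero at the start; "moment": the same for the moment, N m; "gripper_width": opening from 0.0 (shut) to 1.0 (fully open).
Only numpy, scipy, OpenCV 4.12 (cv2) and the standard library are available. Lean on these libraries where they do the work, as an engineer would, in place of code of your own. Each camera call takes 0.05 s, during which the arm holds its last target. There are 200 camera calls.

TASK

On the metal loading plate, push the square chip carrier flush against the long rail before any of it crosses the scribed line, then, keeping it against the rail, slide it along into the corner pocket until it sits square and touches both the rail and the end stop. Only push it, gently, with the fingertips: it must stay flat on the plate, not pinched or picked up. Leave the round puck and the other things around it where they are, and finish with the hand clear.

Things in the scene. Friction and masses are not known exactly. Their poses are not given: they have to be found in the camera images.
- plate: Fixed aluminium loading plate, top 15 mm above the table. Origin at table height. In its frame (z up) it spans x -105..85, y -165..165 mm. Dark steel bars on it are 7 mm high (tops 22 mm above the table): the long rail along the whole +x edge (away from the robot), inner face at x = 65, and those of the corner pocket at the +y end.
- rail_start (a point): Foot of the rail's inner face at the plate's -y end (plate x = 65, y = -165 mm). The rail runs from here along the plate's +y, 300 mm to the end stop's face.
- corner (a point): The pocket's inner corner, where rail and end stop meet (plate x = 65, y = 135 mm), on the plate's top. The end stop's face looks to -y, from x = 9 to the rail. A lip parallel to the rail, inner face at x = 21, from y = 95 to 135 with a flared mouth from y = 82, closes the near side: the pocket is 44 mm wide and open towards -y.
- home (a point): Where the centre of the underside of the carrier lies when it is home: plate x = 45, y = 115 mm, on the plate's top. Axes as the plate's.
- line (a point): The rail end of the scribed line, a thin dark line straight across the plate at plate y = 50 mm; this point is at the foot of the rail's inner face. The carrier and puck start on the -y side of it.
- carrier: The loose square chip carrier: a steel block 40 x 40 mm, 16 mm thick, 0.14 to 0.28 kg, with a small white ceramic and gold chip flat in the middle of its top. Origin at the centre of its underside, axes along its sides; it starts 50 to 85 mm clear of the rail, turned up to 0.35 rad from the plate's axes.
- puck: The loose round puck, steel, 40 mm diameter and 16 mm thick with the same chip on top, which lies on the plate beside the carrier, its centre at least 70 mm nearer the robot than the rail (along plate x) and at least 60 mm from the centre of the carrier; which of the two lies nearer the line varies. Leave it alone. Origin at the centre of its underside.
- objective: Microscope objective standing on the table off the -y end of the plate, 30 mm diameter, 50 mm tall; leave alone. Origin under its centre.
- vial: Glass vial standing on the table off the -y end of the plate, 26 mm diameter, 55 mm tall; leave alone. Origin under its centre.
- gelbox: Clear open box, 60 x 60 x 18 mm, on the table between plate and robot; leave alone. Origin under its centre.
- dish: Glass dish, 80 mm diameter, 18 mm tall, on the table off the +y end of the plate; leave alone. Origin under its centre.
- jar: Amber jar, 40 mm diameter, 60 mm tall, on the table off the +y end of the plate; leave alone. Origin under its centre.
- driver: Screwdriver, 140 mm long, lying on the table beyond the rail, about along it; leave alone. Origin on its underside.
Things that resemble listed ones, but are neither listed nor needed, are in the scene too. What is shaped like the carrier but red or turquoise is not meant.

How it is judged (in metres and radians):
On the way:
1. the carrier is flush against the rail, short of the line (x of carrier in the frame of plate between 0.042 and 0.048 m and y of carrier in the frame of plate below 0.035 m and (angle between the x axis of carrier and the x axis of plate, either way round below 0.08 rad or angle between the x axis of carrier and the y axis of plate, either way round below 0.08 rad)), for 0.1 s.
At the end, for the whole second after the job is handed in: The carrier lies flat in the corner pocket, within 2.5 mm of touching the rail and of touching the end stop, square to them within 0.08 rad, at rest, and the puck has moved less than 10 mm (x of carrier in the frame of plate between 0.0425 and 0.0475 m and y of carrier in the frame of plate between 0.1125 and 0.1175 m and z of carrier in the frame of plate below 0.018 m and angle between carrier's own z axis and vertical below 0.06 rad and (angle between the x axis of carrier and the x axis of plate, either way round below 0.08 rad or angle between the x axis of carrier and the y axis of plate, either way round below 0.08 rad) and linear speed of carrier below 0.01 m/s and distance of puck from where it was at the start of the episode below 0.01 m).
It fails at once if the carrier is lifted (6 mm) off the plate, or tipped (z of carrier in the frame of plate above 0.021 m or angle between carrier's own z axis and vertical above 0.2 rad).
It fails at once if the carrier reaches over the line (by about 5 mm) while it is over 6 mm off the rail (y of carrier in the frame of plate above 0.035 m and x of carrier in the frame of plate below 0.039 m).
It fails at once if the fingers press or squeeze the carrier with over 40 N (contact force between the fingers and carrier above 40 N).
It fails at once if the puck is moved over 10 mm (distance of puck from where it was at the start of the episode above 0.01 m).
It fails at once if one of the other things is moved over 20 mm (distance of any of objective, vial, gelbox, dish, jar, driver from where it was at the start of the episode above 0.02 m).
It also fails if it takes over 48 s, if anything falls off the work surface, if the arm or the gripper's body presses on something with over 40 N, if the wrist force passes 120 N, or if a joint passes its speed limit or range.

## Working session

There is one attempt and no reset: what is moved stays moved. The work goes in short steps, Python scripts to look and compute and a tool call to move; the robot and the scene stay as the last step left them, time stands still between calls to the robot, and variables do not carry over. Pictures are saved under pics/ and viewed, about 8 in all and at most 12, crops included, and the job is handed in when it is done.

Besides the shell and the picture viewer there is one more tool, called after "Call:" by a JSON object that holds its "method" and its "body". carry_out: Moves the arm, as the interface text tells. Its arguments: {"type":"object","properties":{"rows":{"type":"array","items":{"type":"object","properties":{"linear":{"type":"array","items":{"type":"number"}},"twist":{"type":"array","items":{"type":"number"}},"gripper":{"type":"number"}}}},"squeeze":{"type":"number"}},"required":["rows"]}

```bash
mkdir -p pics; ls; python3 - <<'E'
from rig import env
import cv2, numpy as np
o=env.get_obs(); print(o['clock'],o['position'],o['tcp_rot'],o['force'])
for n in ("top","side"):
    im=env.capture(n); cv2.imwrite(f"pics/{n}0.png",im[:,:,::-1])
    c=env.calibration(n); print(n,c['vertical_fov'],c['cx'],c['cy'],c['D'],np.round(c['world_from_camera'],3).tolist())
    for t in ("plate","carrier","puck","gelbox","dish","driver"):
        for d in env.silhouettes(n,t): print(t,round(d['score'],2),d['rect'])
print(env.get_obs()['clock'])
E
```

```text
pics
0.0 [164.1400172  654.16530111 235.51182318] [ 1.22583741e-01  9.92457728e-01 -9.38666163e-04 -6.10816744e-05] [-0.15028737 -0.3974413  -0.02901545]
top 55.00764407636489 278.4340245207142 205.86912728940942 [-0.01930302  0.          0.          0.          0.        ] [[0.029, -0.986, 0.162, 396.631], [-0.999, -0.023, 0.039, -0.408], [-0.035, -0.163, -0.986, 731.641], [0.0, 0.0, 0.0, 1.0]]
plate 0.95 [188.9, 125.2, 391.2, 268.8]
carrier 0.75 [295.1, 181.2, 319.4, 201.2]
carrier 0.75 [412.2, 233.2, 444.6, 268.0]
carrier 0.55 [200.0, 298.1, 228.2, 333.7]
puck 0.79 [341.5, 171.9, 370.4, 193.0]
puck 0.53 [235.2, 106.7, 306.5, 131.2]
gelbox 0.6 [248.1, 266.4, 294.9, 311.3]
gelbox 0.46 [189.7, 129.7, 392.8, 266.7]
dish 0.69 [138.1, 216.2, 177.4, 263.7]
side 46.5643070507019 280.78272597790954 200.7851336239545 [-0.01049193  0.          0.          0.          0.        ] [[-1.0, -0.005, -0.016, 523.921], [0.006, 0.75, -0.662, 597.97], [0.015, -0.662, -0.75, 700.471], [0.0, 0.0, 0.0, 1.0]]
plate 0.95 [203.4, 141.4, 343.7, 302.9]
carrier 0.9 [376.8, 254.3, 406.7, 284.8]
carrier 0.74 [204.2, 141.1, 344.6, 299.1]
carrier 0.69 [254.5, 180.9, 277.9, 201.5]
carrier 0.58 [303.2, 118.4, 326.6, 131.3]
puck 0.86 [246.3, 149.7, 264.5, 173.6]
gelbox 0.79 [335.0, 201.0, 380.8, 241.4]
dish 0.92 [294.9, 299.9, 348.5, 348.2]
dish 0.38 [204.6, 143.5, 346.2, 300.6]
driver 0.89 [174.7, 193.3, 200.7, 256.4]
0.7
```

View pics/top0.png

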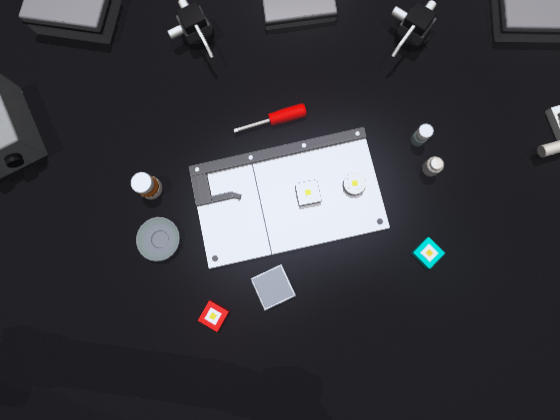

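View pics/side0.png

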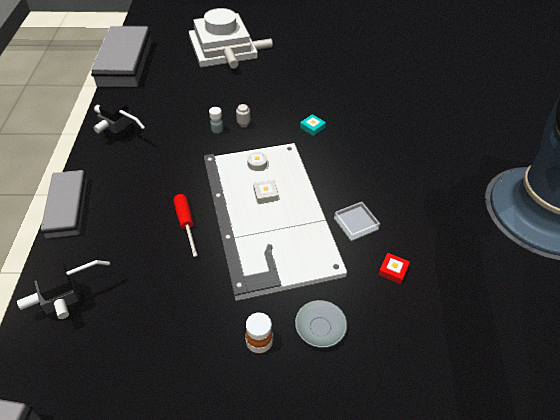

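Top view: the candidates are the pale square on the plate (308,192), the round puck (355,183), the red look-alike (213,316) and the turquoise one (429,253). The pale square on the plate is the carrier. The rail is the dark bar along the top edge and the pocket is at the left end, near (205,185). Next I'll fit the plate frame and view a rectified crop.

```bash
cat > h.py <<'E'
import numpy as np, cv2
from scipy.optimize import least_squares
from scipy.spatial.transform import Rotation as R
def cam(c):
    f=210/np.tan(np.radians(c['vertical_fov']/2)); K=np.array([[f,0,c['cx']],[0,f,c['cy']],[0,0,1.]])
    return K,np.array(c['D'],float)
def wfc(env,n,o=None):
    c=env.calibration(n)
    if n!="wrist": return np.array(c['world_from_camera']),*cam(c)
    T=np.eye(4); T[:3,:3]=R.from_quat(o['tcp_rot']).as_matrix(); T[:3,3]=o['position']
    return T@np.array(c['hand_eye']),*cam(c)
def toplane(px,z,T,K,D):
    p=cv2.undistortPoints(np.asarray(px,float).reshape(-1,1,2),K,D).reshape(-1,2)
    d=np.c_[p,np.ones(len(p))]@T[:3,:3].T
    return (T[:3,3]+d*((z-T[2,3])/d[:,2])[:,None])[:,:2]
def project(P,T,K,D):
    Ti=np.linalg.inv(T); return cv2.projectPoints(np.asarray(P,float).reshape(-1,1,3),cv2.Rodrigues(Ti[:3,:3])[0],Ti[:3,3],K,D)[0].reshape(-1,2)
def plate2w(p,pose):
    p=np.asarray(p,float).reshape(-1,3); c,s=np.cos(pose[2]),np.sin(pose[2])
    return np.c_[pose[0]+c*p[:,0]-s*p[:,1],pose[1]+s*p[:,0]+c*p[:,1],p[:,2]]
def w2plate(w,pose):
    w=np.asarray(w,float).reshape(-1,2)-pose[:2]; c,s=np.cos(pose[2]),np.sin(pose[2])
    return np.c_[c*w[:,0]+s*w[:,1],-s*w[:,0]+c*w[:,1]]
def warp(im,pose,T,K,D,z=15,s=2,x=(-115,95),y=(-175,175)):
    # plate +x up, +y left
    xs=np.arange(x[1],x[0],-1/s); ys=np.arange(y[1],y[0],-1/s)
    X,Y=np.meshgrid(xs,ys,indexing='ij'); P=plate2w(np.c_[X.ravel(),Y.ravel(),np.full(X.size,z)],pose)
    uv=project(P,T,K,D).reshape(*X.shape,2).astype(np.float32)
    return cv2.remap(im,uv[...,0],uv[...,1],cv2.INTER_LINEAR)
E
python3 - <<'E'
from rig import env
from h import *
poses={}
for n in("top","side"):
    im=env.capture(n); A=wfc(env,n); m=env.silhouettes(n,"plate")[0]['region'].astype(np.uint8)
    c=max(cv2.findContours(m,0,1)[0],key=cv2.contourArea).reshape(-1,2)
    w=toplane(c,15,*A); r=cv2.minAreaRect(w.astype(np.float32)); b=cv2.boxPoints(r)
    e=b[1]-b[0]; e2=b[2]-b[1]
    L=e if np.hypot(*e)>np.hypot(*e2) else e2
    L=L if L[1]>0 else -L; yaw=np.arctan2(-L[0],L[1])
    cen=np.array(r[0]); off=np.array([np.cos(yaw),np.sin(yaw)])*-10
    pose=np.r_[cen-off,yaw]; print(n,np.round(r[1],1),pose); poses[n]=pose
    for t in("carrier","puck"):
        for d in env.silhouettes(n,t):
            mm=d['region']; ys,xs=np.nonzero(mm); p=toplane([[xs.mean(),ys.mean()]],25,*A)
            print(t,round(d['score'],2),np.round(p,0),np.round(w2plate(p,pose),0))
im=env.capture("top")
cv2.imwrite("pics/rect.png",warp(im,poses["top"],*wfc(env,"top"))[:,:,::-1])
np.save("pose0.npy",poses["top"])
E
```

```text
top [194.  333.1] [5.43170286e+02 1.46550746e+01 2.41536915e-01]
carrier 0.95 [[320. 133.]] [[-188.  169.]]
carrier 0.64 [[ 437. -232.]] [[-162. -214.]]
carrier 0.59 [[538. -24.]] [[-15. -37.]]
puck 0.95 [[ 556. -106.]] [[ -16. -120.]]
puck 0.48 [[ 591. -246.]] [[ -16. -264.]]
side [191.5 347.3] [5.43114612e+02 1.58025258e+01 2.48957083e-01]
carrier 0.89 [[325. 149.]] [[-178.  183.]]
carrier 0.87 [[539. -22.]] [[-13. -36.]]
carrier 0.6 [[ 442. -218.]] [[-156. -202.]]
puck 0.61 [[ 557. -104.]] [[ -16. -120.]]
puck 0.54 [[538. -21.]] [[-14. -35.]]
puck 0.45 [[452. 249.]] [[-31. 248.]]
```

View pics/rect.png

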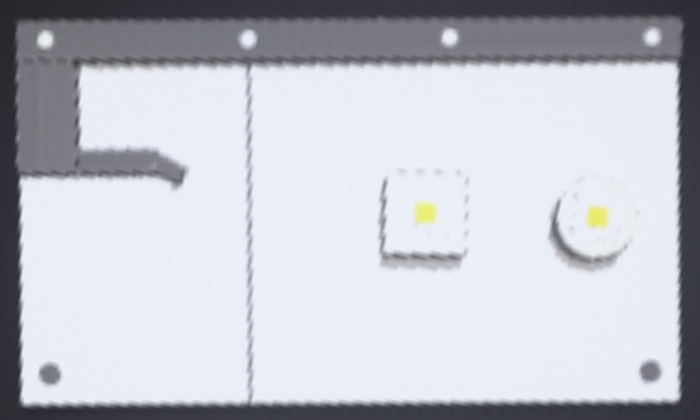

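The rectified plate view matches the given geometry: rail foot at row 61 (x≈64.5), line at column 249 (y≈50.5), stop face at column 78 (y≈136). With the top's parallax taken out, the carrier is at plate (-15,-36) and nearly square to the plate, and the puck is at (-16,-120). Next is the approach behind the carrier.

Call:
{"method": "carry_out", "body": {"rows": [{"linear": [-400, -213, 0], "twist": [0, 0, -27.8], "gripper": 1}, {"linear": [-400, -213, 0], "twist": [0, 0, -27.8], "gripper": 1}, {"linear": [-400, -213, 0], "twist": [0, 0, -27.8], "gripper": 1}, {"linear": [-400, -213, 0], "twist": [0, 0, -27.8], "gripper": 1}, {"linear": [-400, -213, 0], "twist": [0, 0, -27.8], "gripper": 1}], "squeeze": 10}}

```text
clock: 1.78
position: [397.5, 443.6, 236.9]
tcp_rot: [-0.119, 0.993, 0.0, 0.0]
force: [0.5, 0.5, -0.7]
gripper_width: 0.521
```

Call:
{"method": "carry_out", "body": {"rows": [{"linear": [15, -310, 0], "twist": [0, 0, 0], "gripper": 1}, {"linear": [15, -310, 0], "twist": [0, 0, 0], "gripper": 1}, {"linear": [15, -310, 0], "twist": [0, 0, 0], "gripper": 1}, {"linear": [15, -310, 0], "twist": [0, 0, 0], "gripper": 1}, {"linear": [15, -310, 0], "twist": [0, 0, 0], "gripper": 1}]}}

```text
clock: 2.4
position: [455.2, 138.3, 237.0]
tcp_rot: [-0.119, 0.993, 0.0, 0.001]
force: [0.1, 0.3, 0.2]
gripper_width: 0.018
```

Call:
{"method": "carry_out", "body": {"rows": [{"linear": [4, -177, 110], "twist": [0, 0, 0], "gripper": 1}, {"linear": [4, -177, 110], "twist": [0, 0, 0], "gripper": 1}, {"linear": [4, -177, 110], "twist": [0, 0, 0], "gripper": 1}, {"linear": [4, -177, 110], "twist": [0, 0, 0], "gripper": 1}, {"linear": [4, -177, 110], "twist": [0, 0, 0], "gripper": 1}]}}

```text
clock: 3.02
position: [492.6, -33.9, 125.9]
tcp_rot: [-0.118, 0.993, -0.0, -0.001]
force: [0.3, 0.9, 0.4]
gripper_width: 0.003
```

```bash
python3 - <<'E'
from rig import env
from h import *
pose=np.load("pose0.npy")
o=env.get_obs(); im=env.capture("wrist"); cv2.imwrite("pics/w1.png",im[:,:,::-1])
A=wfc(env,"wrist",o); print(o['clock'],o['position'],w2plate(o['position'][:2],pose),o['force'],o['gripper_width'])
for d in env.silhouettes("wrist","carrier"):
    m=d['region'].astype(np.uint8); c=max(cv2.findContours(m,0,1)[0],key=cv2.contourArea).reshape(-1,2)
    p=w2plate(toplane(c,31,*A),pose); r=cv2.minAreaRect(p.astype(np.float32)); print(d['score'],d['rect'],r)
g=cv2.inRange(cv2.cvtColor(im,cv2.COLOR_RGB2HSV),(20,80,120),(35,255,255))
n,l,s,ce=cv2.connectedComponentsWithStats(g)
for i in range(1,n):
    if s[i,4]>40:
        c=cv2.findContours((l==i).astype(np.uint8),0,1)[0][0].reshape(-1,2)
        print(ce[i],s[i,4],cv2.minAreaRect(w2plate(toplane(c,31,*A),pose).astype(np.float32)))
# predicted landmarks at rail foot/line
P=[[65,50,15],[65,-20,15],[65,135,15],[-105,50,15]]
print(project(plate2w(P,pose),*A))
E
```

```text
3.025 [492.63629961 -33.94695799 125.85070518] [[-60.69243404 -35.10370095]] [0.33021982 0.91827613 0.39624758] 0.003432293798321292
0.92 [0.0, 44.9, 83.8, 116.0] ((-159.9087371826172, -203.328857421875), (43.125526428222656, 44.174652099609375), 32.042667388916016)
0.74 [514.0, 1.9, 560.0, 84.7] ((-180.46580505371094, 143.39718627929688), (50.33585739135742, 30.105712890625), 12.131651878356934)
0.66 [358.4, 24.3, 456.6, 126.3] ((-160.01731872558594, 55.25588607788086), (57.5511474609375, 61.595703125), 12.793867111206055)
0.6 [256.7, 238.4, 305.8, 244.6] ((-35.85995101928711, -17.57356071472168), (6.062675476074219, 5.607308387756348), 0.5250081419944763)
[28.06976744 83.18604651] 43 ((-158.88238525390625, -211.13735961914062), (8.49184799194336, 2.4457168579101562), 30.875112533569336)
[[370.59772973 338.39636363]
 [295.52694086 338.86971485]
 [461.24883589 337.56773325]
 [385.82864315 154.7806251 ]]
```

View pics/w1.png

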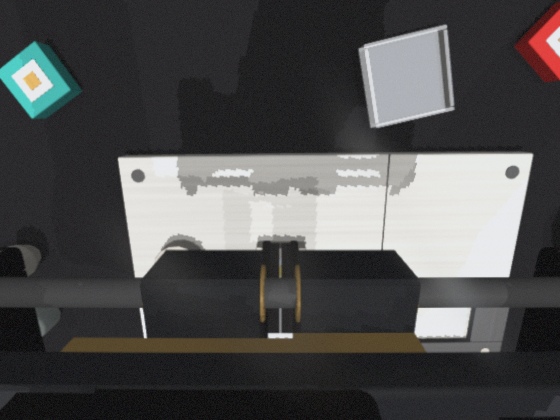

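The wrist view is mostly blocked by the gripper. It shows the far end of the scribed line at (389,154) against a prediction of (386,155), so the plate frame agrees. Descending behind the carrier.

Call:
{"method": "carry_out", "body": {"rows": [{"linear": [0, -1, 50], "twist": [0, 0, 0], "gripper": 1}, {"linear": [0, -1, 80], "twist": [0, 0, 0], "gripper": 1}, {"linear": [0, -1, 91], "twist": [0, 0, 0], "gripper": 1}, {"linear": [0, -1, 91], "twist": [0, 0, 0], "gripper": 1}]}}

```text
clock: 3.62
position: [493.7, -32.4, 35.9]
tcp_rot: [-0.12, 0.993, 0.0, 0.0]
force: [0.7, 0.9, 0.7]
gripper_width: 0.006
```

Call:
{"method": "carry_out", "body": {"rows": [{"linear": [-5, 0, 0], "twist": [0, 0, 0], "gripper": 1}, {"linear": [-10, 0, 0], "twist": [0, 0, 0], "gripper": 1}, {"linear": [-14, 0, 0], "twist": [0, 0, 0], "gripper": 1}, {"linear": [-18, 0, 0], "twist": [0, 0, 0], "gripper": 1}, {"linear": [-22, 0, 0], "twist": [0, 0, 0], "gripper": 1}]}}

```text
clock: 4.25
position: [514.1, -28.4, 35.4]
tcp_rot: [-0.119, 0.993, 0.0, -0.001]
force: [-2.0, -0.6, 1.8]
gripper_width: 0.003
```

Call:
{"method": "carry_out", "body": {"rows": [{"linear": [-5, 0, 0], "twist": [0, 0, 0], "gripper": 1}, {"linear": [-10, 0, 0], "twist": [0, 0, 0], "gripper": 1}, {"linear": [-15, 0, 0], "twist": [0, 0, 0], "gripper": 1}, {"linear": [-20, 0, 0], "twist": [0, 0, 0], "gripper": 1}, {"linear": [-25, 0, 0], "twist": [0, 0, 0], "gripper": 1}]}}

```text
clock: 4.88
position: [539.3, -22.1, 35.4]
tcp_rot: [-0.119, 0.993, 0.0, 0.0]
force: [-0.8, 0.4, -0.5]
gripper_width: 0.008
```

Call:
{"method": "carry_out", "body": {"rows": [{"linear": [-5, 0, 0], "twist": [0, 0, 0], "gripper": 1}, {"linear": [-10, 0, 0], "twist": [0, 0, 0], "gripper": 1}, {"linear": [-14, 0, 0], "twist": [0, 0, 0], "gripper": 1}, {"linear": [-17, 0, 0], "twist": [0, 0, 0], "gripper": 1}, {"linear": [-20, 0, 0], "twist": [0, 0, 0], "gripper": 1}]}}

```text
clock: 5.5
position: [558.4, -17.6, 35.5]
tcp_rot: [-0.119, 0.993, 0.0, -0.0]
force: [-1.6, -1.1, -0.2]
gripper_width: 0.003
```

```bash
cat > look.py <<'E'
import sys
from rig import env
from h import *
pose=np.load("pose0.npy")
o=env.get_obs(); print(o['clock'],w2plate(o['position'][:2],pose),o['position'][2],o['force'])
im=env.capture("top"); a=warp(im,pose,*wfc(env,"top"))
im=env.capture("side"); b=warp(im,pose,*wfc(env,"side"),z=31)
cv2.imwrite(sys.argv[1],np.vstack([a,b])[:,:,::-1][::1,:,:])
cv2.imwrite(sys.argv[1],cv2.resize(np.vstack([a[:300],b[:300]]),None,fx=1,fy=1)[:,:,::-1])
E
python3 look.py pics/p2.png
```

```text
5.5 [[  7.03556871 -34.91926179]] 35.52360093293897 [-1.59550453 -1.09122159 -0.22539413]
```

View pics/p2.png

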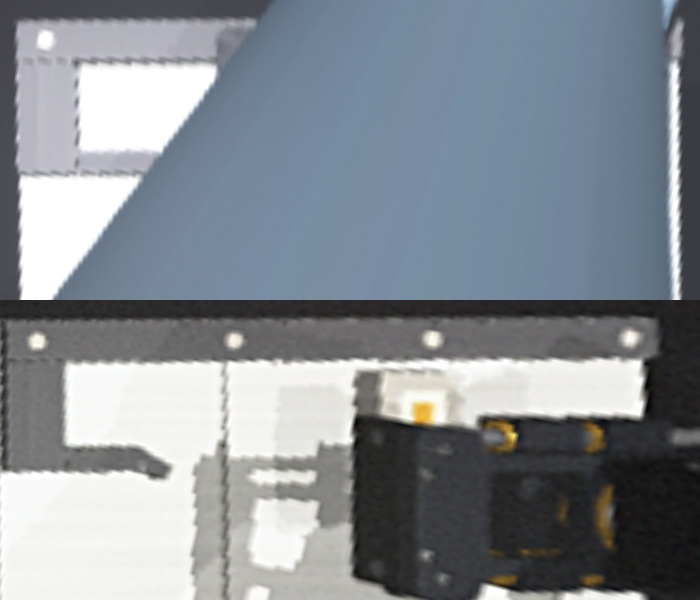

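The side strip shows the carrier ahead of the fingers, with its chip at (424,412), so x≈37–39, y≈-37. About 6–8 mm remain to the rail, so I'm closing in gently.

Call:
{"method": "carry_out", "body": {"rows": [{"linear": [-2, 0, 0], "twist": [0, 0, 0], "gripper": 1}, {"linear": [-3, 0, 0], "twist": [0, 0, 0], "gripper": 1}, {"linear": [-4, 0, 0], "twist": [0, 0, 0], "gripper": 1}, {"linear": [-5, 0, 0], "twist": [0, 0, 0], "gripper": 1}, {"linear": [-6, 0, 0], "twist": [0, 0, 0], "gripper": 1}]}}

```text
clock: 6.22
position: [564.2, -16.2, 35.5]
tcp_rot: [-0.119, 0.993, 0.0, -0.0]
force: [-3.0, -1.7, 2.0]
gripper_width: 0.008
```

Call:
{"method": "carry_out", "body": {"rows": [{"linear": [-0.5, 0, 0], "twist": [0, 0, 0], "gripper": 1}, {"linear": [-1, 0, 0], "twist": [0, 0, 0], "gripper": 1}]}}

```text
clock: 6.48
position: [564.6, -16.0, 35.4]
tcp_rot: [-0.119, 0.993, 0.0, -0.001]
force: [-4.4, -1.5, 3.5]
gripper_width: 0.004
```

Call:
{"method": "carry_out", "body": {"rows": [{"linear": [-0.5, 0, 0], "twist": [0, 0, 0], "gripper": 1}, {"linear": [-1, 0, 0], "twist": [0, 0, 0], "gripper": 1}]}}

```text
clock: 6.72
position: [564.7, -16.0, 35.3]
tcp_rot: [-0.119, 0.993, 0.0, -0.002]
force: [-5.5, -2.5, 4.5]
gripper_width: 0.006
```

Call:
{"method": "carry_out", "body": {"rows": [{"linear": [-0.5, 0, 0], "twist": [0, 0, 0], "gripper": 1}, {"linear": [-1, 0, 0], "twist": [0, 0, 0], "gripper": 1}]}}

```text
clock: 6.98
position: [564.8, -16.0, 35.2]
tcp_rot: [-0.119, 0.993, 0.0, -0.003]
force: [-8.7, -2.6, 6.6]
gripper_width: 0.011
```

The TCP has stopped at plate x≈13.5 while the force rises, so this is rail contact. One short firm press, then back off, lift and look.

Call:
{"method": "carry_out", "body": {"rows": [{"linear": [-1, 0, 0], "twist": [0, 0, 0], "gripper": 1}, {"linear": [-1, 0, 0], "twist": [0, 0, 0], "gripper": 1}, {"linear": [2, 0, 0], "twist": [0, 0, 0], "gripper": 1}, {"linear": [15, 0, 0], "twist": [0, 0, 0], "gripper": 1}, {"linear": [30, 0, 0], "twist": [0, 0, 0], "gripper": 1}]}}

```text
clock: 7.6
position: [538.1, -22.4, 35.7]
tcp_rot: [-0.12, 0.993, 0.0, 0.001]
force: [-0.6, -0.2, 1.1]
gripper_width: 0.007
```

Call:
{"method": "carry_out", "body": {"rows": [{"linear": [0, 0, -40], "twist": [0, 0, 0], "gripper": 1}, {"linear": [-15, -20, -60], "twist": [0, 0, 10], "gripper": 1}, {"linear": [-30, -40, -60], "twist": [0, 0, 20], "gripper": 1}, {"linear": [-40, -45, -60], "twist": [0, 0, 30], "gripper": 1}, {"linear": [-57, -48, -60], "twist": [0, 0, 40], "gripper": 1}]}}

```text
clock: 8.22
position: [604.4, -56.4, 95.7]
tcp_rot: [0.231, 0.973, 0.0, 0.0]
force: [0.4, -0.4, 0.5]
gripper_width: 0.002
```

```bash
python3 look.py pics/p3.png; python3 -c "
from rig import env
print(env.get_obs()['position'],env.get_obs()['tcp_rot'],env.get_obs()['qpos'])"
```

```text
8.225 [[ 42.493598   -83.68123599]] 95.71950003943569 [ 0.4432012  -0.41680544  0.47631367]
[605.96030025 -55.26006505  95.6124751 ] [2.26881605e-01 9.73921682e-01 3.59147375e-05 1.13701894e-03] [-0.24782434  0.53143041  0.36613056  1.84587333 -0.25336079  0.80765834
  1.3611316 ]
```

View pics/p3.png

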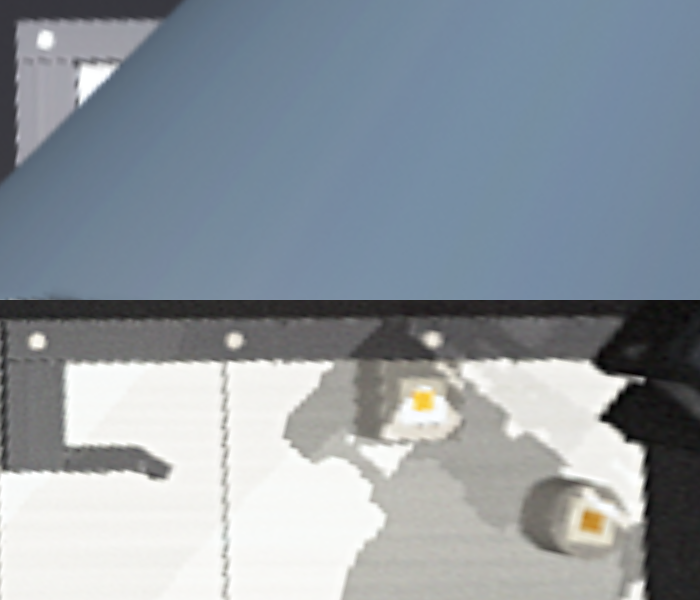

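The side strip shows the carrier flush and square on the rail, with its chip at (423,400), so x≈45, y≈-36.5. The puck is unmoved at (592,521). Now I'll turn the jaws along plate x, behind the carrier.

Call:
{"method": "carry_out", "body": {"rows": [{"linear": [5, 0, 0], "twist": [0, 0, 10], "gripper": 1}, {"linear": [5, 3, 0], "twist": [0, 0, 20], "gripper": 1}, {"linear": [5, 5, 0], "twist": [0, 0, 30], "gripper": 1}, {"linear": [5, 5, 0], "twist": [0, 0, 40], "gripper": 1}, {"linear": [5, 5, 0], "twist": [0, 0, 49.7], "gripper": 1}]}}

```text
clock: 8.95
position: [601.3, -48.9, 95.4]
tcp_rot: [0.616, 0.787, 0.0, -0.0]
force: [-0.6, -0.1, 0.2]
gripper_width: 0.008
```

Call:
{"method": "carry_out", "body": {"rows": [{"linear": [0, 0, 0], "twist": [0, 0, 0], "gripper": 1}]}}

```text
clock: 9.07
position: [601.5, -48.8, 95.3]
tcp_rot: [0.614, 0.789, -0.0, -0.0]
force: [0.2, 0.2, 0.0]
gripper_width: 0.008
```

```bash
cat > st.py <<'E'
from rig import env
from h import *
pose=np.load("pose0.npy"); o=env.get_obs(); M=R.from_quat(o['tcp_rot']).as_matrix()
print(o['clock'],w2plate(o['position'][:2],pose),o['position'][2],o['force'],np.degrees([np.arctan2(M[1,1],M[0,1])-pose[2]]),"tilt",M[:2,2])
E
python3 st.py
```

```text
9.075 [[ 41.43046812 -75.52943589]] 95.28861872977704 [0.16495211 0.23423458 0.00156408] [0.42752947] tilt [-7.97394045e-04  4.47896184e-05]
```

Call:
{"method": "carry_out", "body": {"rows": [{"linear": [0, 3, 30], "twist": [0, 0, 0], "gripper": 1}, {"linear": [0, 3, 50], "twist": [0, 0, 0], "gripper": 1}, {"linear": [0, 3, 59], "twist": [0, 0, 0], "gripper": 1}, {"linear": [0, 3, 59], "twist": [0, 0, 0], "gripper": 1}]}}

```text
clock: 9.57
position: [604.9, -48.4, 36.0]
tcp_rot: [0.615, 0.788, -0.0, -0.001]
force: [0.1, 0.1, 0.3]
gripper_width: 0.004
```

Call:
{"method": "carry_out", "body": {"rows": [{"linear": [4, 0, 0], "twist": [0, 0, 0], "gripper": 1}, {"linear": [8, 0.2, 0], "twist": [0, 0, 0], "gripper": 1}, {"linear": [12, 0.4, 0], "twist": [0, 0, 0], "gripper": 1}, {"linear": [16, 0.5, 0], "twist": [0, 0, 0], "gripper": 1}, {"linear": [20, 0.5, 0], "twist": [0, 0, 0], "gripper": 1}]}}

```text
clock: 10.2
position: [601.5, -29.2, 37.0]
tcp_rot: [0.616, 0.788, 0.0, 0.001]
force: [0.3, -1.8, 1.1]
gripper_width: 0.007
```

```bash
python3 st.py
```

```text
10.2 [[ 46.11322493 -56.54998167]] 37.032213280566346 [ 0.3032286  -1.78944167  1.09258448] [0.14884234] tilt [ 0.00142186 -0.00084374]
```

Call:
{"method": "carry_out", "body": {"rows": [{"linear": [6, 0, 0], "twist": [0, 0, 0], "gripper": 1}, {"linear": [12, 0.1, 0], "twist": [0, 0, 0], "gripper": 1}, {"linear": [18, 0.2, 0], "twist": [0, 0, 0], "gripper": 1}, {"linear": [24, 0.2, 0], "twist": [0, 0, 0], "gripper": 1}, {"linear": [30, 0.3, 0], "twist": [0, 0, 0], "gripper": 1}]}}

```text
clock: 10.82
position: [593.8, 1.0, 36.5]
tcp_rot: [0.616, 0.788, -0.0, -0.0]
force: [0.6, -2.4, 1.6]
gripper_width: 0.008
```

Call:
{"method": "carry_out", "body": {"rows": [{"linear": [6, 0, 0], "twist": [0, 0, 0], "gripper": 1}, {"linear": [12, 0.1, 0], "twist": [0, 0, 0], "gripper": 1}, {"linear": [16, 0.2, 0], "twist": [0, 0, 0], "gripper": 1}, {"linear": [20, 0.2, 0], "twist": [0, 0, 0], "gripper": 1}]}}

```text
clock: 11.32
position: [589.1, 20.1, 36.5]
tcp_rot: [0.616, 0.788, -0.0, -0.0]
force: [-0.2, -3.5, 1.0]
gripper_width: 0.002
```

```bash
python3 st.py;  python3 look.py pics/p4.png
```

```text
11.325 [[45.91728643 -5.75243946]] 36.45466213389908 [-0.15633915 -3.50978027  0.95979204] [0.17011534] tilt [-3.76994521e-04 -7.82153260e-05]
11.325 [[45.91728643 -5.75243946]] 36.45466213389908 [-0.15633915 -3.50978027  0.95979204]
```

View pics/p4.png

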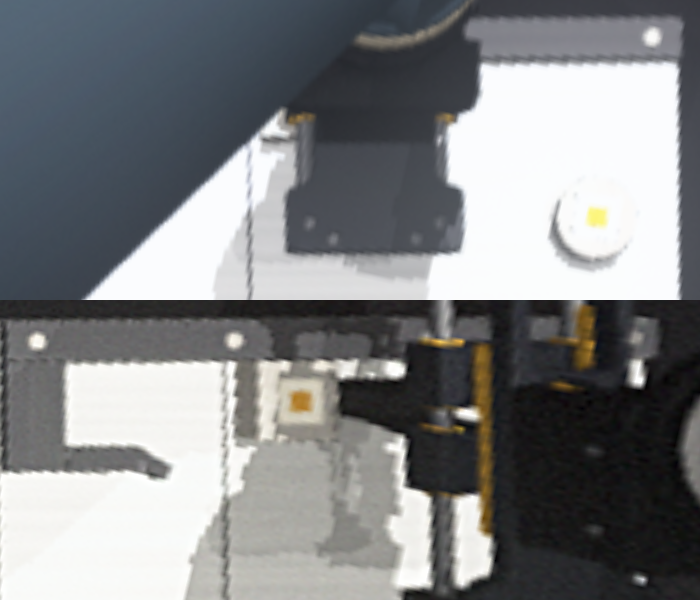

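The side strip shows the carrier square on the rail with its chip at (301,401), so x≈44.5, y≈24.5. In the top strip the puck is unmoved at (597,217). Continuing the slide.

Call:
{"method": "carry_out", "body": {"rows": [{"linear": [6, 0, 0], "twist": [0, 0, 0], "gripper": 1}, {"linear": [12, 0.1, 0], "twist": [0, 0, 0], "gripper": 1}, {"linear": [18, 0.2, 0], "twist": [0, 0, 0], "gripper": 1}, {"linear": [24, 0.2, 0], "twist": [0, 0, 0], "gripper": 1}, {"linear": [30, 0.3, 0], "twist": [0, 0, 0], "gripper": 1}]}}

```text
clock: 12.05
position: [581.9, 49.4, 36.4]
tcp_rot: [0.616, 0.788, -0.0, -0.0]
force: [-0.4, -2.8, 0.7]
gripper_width: 0.004
```

Call:
{"method": "carry_out", "body": {"rows": [{"linear": [6, 0, 0], "twist": [0, 0, 0], "gripper": 1}, {"linear": [12, 0.1, 0], "twist": [0, 0, 0], "gripper": 1}, {"linear": [18, 0.2, 0], "twist": [0, 0, 0], "gripper": 1}, {"linear": [24, 0.2, 0], "twist": [0, 0, 0], "gripper": 1}, {"linear": [30, 0.3, 0], "twist": [0, 0, 0], "gripper": 1}]}}

```text
clock: 12.68
position: [575.3, 79.0, 36.5]
tcp_rot: [0.615, 0.788, 0.0, -0.0]
force: [-1.8, -2.2, -0.7]
gripper_width: 0.004
```

```bash
python3 st.py
```

```text
12.675 [[46.59770216 54.76875978]] 36.46175379673226 [-1.75999441 -2.17376455 -0.74613634] [0.19099533] tilt [-8.29700525e-05  3.07830270e-04]
```

Call:
{"method": "carry_out", "body": {"rows": [{"linear": [5, 0, 0], "twist": [0, 0, 0], "gripper": 1}, {"linear": [10, 0, 0], "twist": [0, 0, 0], "gripper": 1}, {"linear": [15, 0, 0], "twist": [0, 0, 0], "gripper": 1}, {"linear": [20, 0, 0], "twist": [0, 0, 0], "gripper": 1}, {"linear": [24, 0, 0], "twist": [0, 0, 0], "gripper": 1}]}}

```text
clock: 13.3
position: [569.5, 102.0, 36.5]
tcp_rot: [0.615, 0.788, 0.0, -0.0]
force: [-0.1, -1.9, -1.3]
gripper_width: 0.004
```

Call:
{"method": "carry_out", "body": {"rows": [{"linear": [1.5, 0, 0], "twist": [0, 0, 0], "gripper": 1}, {"linear": [3, 0, 0], "twist": [0, 0, 0], "gripper": 1}, {"linear": [4, 0, 0], "twist": [0, 0, 0], "gripper": 1}, {"linear": [5, 0, 0], "twist": [0, 0, 0], "gripper": 1}]}}

```text
clock: 13.8
position: [568.4, 106.4, 36.5]
tcp_rot: [0.616, 0.788, 0.0, -0.0]
force: [0.2, -1.7, -0.9]
gripper_width: 0.008
```

```bash
python3 st.py
```

```text
13.8 [[46.47862081 83.08648683]] 36.52492949988183 [ 0.23702644 -1.73879192 -0.94140589] [0.17061841] tilt [5.08714143e-05 7.95493697e-05]
```

Creeping to the stop and watching the force.

Call:
{"method": "carry_out", "body": {"rows": [{"linear": [0.7, 0, 0], "twist": [0, 0, 0], "gripper": 1}, {"linear": [1.5, 0, 0], "twist": [0, 0, 0], "gripper": 1}, {"linear": [1.5, 0, 0], "twist": [0, 0, 0], "gripper": 1}]}}

```text
clock: 14.18
position: [568.1, 108.1, 36.6]
tcp_rot: [0.615, 0.788, 0.0, -0.0]
force: [0.4, -0.5, -1.2]
gripper_width: 0.008
```

Call:
{"method": "carry_out", "body": {"rows": [{"linear": [0.7, 0, 0], "twist": [0, 0, 0], "gripper": 1}, {"linear": [1.5, 0, 0], "twist": [0, 0, 0], "gripper": 1}, {"linear": [1.5, 0, 0], "twist": [0, 0, 0], "gripper": 1}]}}

```text
clock: 14.55
position: [567.9, 109.0, 36.6]
tcp_rot: [0.616, 0.788, -0.0, 0.0]
force: [0.2, -2.5, -0.9]
gripper_width: 0.009
```

Call:
{"method": "carry_out", "body": {"rows": [{"linear": [0.7, 0, 0], "twist": [0, 0, 0], "gripper": 1}, {"linear": [1.5, 0, 0], "twist": [0, 0, 0], "gripper": 1}, {"linear": [1.5, 0, 0], "twist": [0, 0, 0], "gripper": 1}]}}

```text
clock: 14.92
position: [567.8, 109.1, 36.7]
tcp_rot: [0.616, 0.788, -0.0, 0.001]
force: [1.3, -6.0, -0.3]
gripper_width: 0.005
```

It has stopped against the end stop, with 6 N and no further motion. One more small press, then retreat and look.

Call:
{"method": "carry_out", "body": {"rows": [{"linear": [1, 0, 0], "twist": [0, 0, 0], "gripper": 1}, {"linear": [1, 0, 0], "twist": [0, 0, 0], "gripper": 1}, {"linear": [-3, 0, 0], "twist": [0, 0, 0], "gripper": 1}, {"linear": [-20, 0, 0], "twist": [0, 0, 0], "gripper": 1}, {"linear": [-40, 0, -30], "twist": [0, 0, 0], "gripper": 1}]}}

```text
clock: 15.55
position: [575.6, 72.1, 65.2]
tcp_rot: [0.615, 0.789, -0.001, -0.002]
force: [0.8, -0.1, 0.6]
gripper_width: 0.002
```

Call:
{"method": "carry_out", "body": {"rows": [{"linear": [-30, 0, -60], "twist": [0, 0, 0], "gripper": 1}, {"linear": [-80, 0, -110], "twist": [0, 0, 0], "gripper": 1}, {"linear": [-140, 0, -150], "twist": [0, 0, 0], "gripper": 1}, {"linear": [-200, 0, -150], "twist": [0, 0, 0], "gripper": 1}, {"linear": [-260, 0, -150], "twist": [0, 0, 0], "gripper": 1}]}}

```text
clock: 16.18
position: [637.8, -168.7, 217.7]
tcp_rot: [0.615, 0.788, 0.001, 0.001]
force: [1.0, -0.4, 0.1]
gripper_width: 0.004
```

```bash
python3 st.py;  python3 look.py pics/p5.png
```

```text
16.175 [[  47.98589345 -200.65386433]] 217.73260721246427 [ 1.00576716 -0.36911606  0.05198007] [0.24836716] tilt [0.00331228 0.00109855]
16.175 [[  47.98589345 -200.65386433]] 217.73260721246427 [ 1.00576716 -0.36911606  0.05198007]
```

View pics/p5.png

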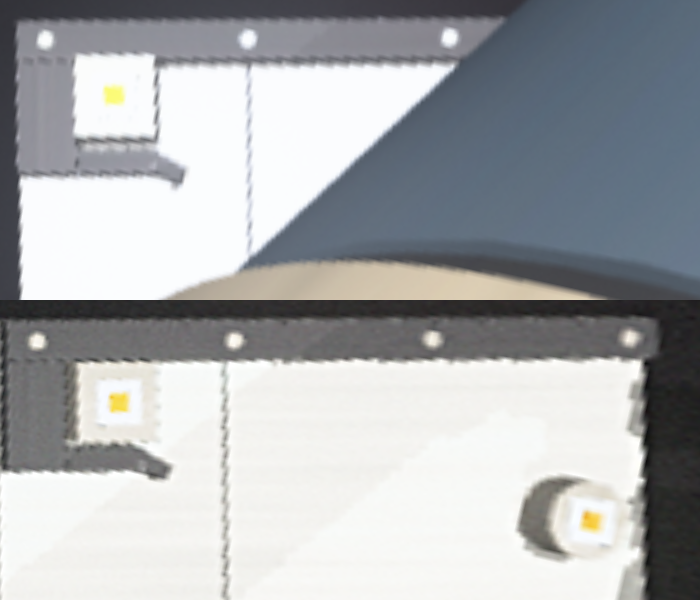

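Both strips show the carrier in the pocket: chip at (113,95) in the top strip and (118,402) in the side strip. The puck is unmoved at (592,521). I'll compare chip centroids with the rail-flush picture to put a number on any gap.

```bash
python3 - <<'E'
from rig import env
from h import *
pose=np.load("pose0.npy")
def chip(a,z0,box):
    h=cv2.cvtColor(a,cv2.COLOR_BGR2HSV); g=cv2.inRange(h,(12,110,120),(35,255,255)); n,l,s,ce=cv2.connectedComponentsWithStats(g)
    return [(95-ce[i][1]/2,175-ce[i][0]/2,s[i,4],cv2.minAreaRect(np.argwhere(l==i).astype(np.float32))[2]) for i in range(1,n) if s[i,4]>100]
for f in("p3","p4","p5"):
    print(f,np.round(chip(cv2.imread(f"pics/{f}.png")[300:],31,0),1).tolist())
im=env.capture("top"); a=warp(im,pose,*wfc(env,"top"),z=31)[:,:,::-1].copy()
print("top",np.round(chip(a,31,0),1).tolist())
# bar tops at z=22 in both views, carrier top at z=31: brightness profiles
for n in("top","side"):
    im=env.capture(n)
    a=warp(im,pose,*wfc(env,n),z=22,s=4,x=(60,70),y=(60,70)).mean(axis=(1,2)); print(n,"rail edge x at z22",70-np.argmax(np.abs(np.diff(a)))/4)
    b=warp(im,pose,*wfc(env,n),z=22,s=4,x=(30,45),y=(128,142)).mean(axis=(0,2)); print("stop edge y",142-np.argmax(np.abs(np.diff(b)))/4)
    c=warp(im,pose,*wfc(env,n),z=31,s=4,x=(15,75),y=(85,145))
    cv2.imwrite(f"pics/c_{n}.png",cv2.resize(c,None,fx=1.6,fy=1.6)[:,:,::-1])
cv2.imwrite("pics/c.png",np.hstack([cv2.imread("pics/c_top.png"),cv2.imread("pics/c_side.png")]))
E
```

```text
p3 [[44.7, -36.2, 274.0, 10.3], [-15.6, -120.6, 343.0, 77.5]]
p4 [[74.0, -47.6, 221.0, 90.0], [70.0, -118.7, 173.0, 90.0], [57.9, -65.7, 363.0, 90.0], [44.4, 24.9, 346.0, 90.0], [35.7, -66.2, 114.0, 13.0], [-8.5, -66.8, 151.0, 1.3]]
p5 [[43.9, 115.8, 270.0, 4.4], [-15.4, -120.3, 252.0, 81.9]]
top [[43.3, 116.2, 189.0, 90.0]]
top rail edge x at z22 61.5
stop edge y 137.0
side rail edge x at z22 63.75
stop edge y 130.5
```

View pics/c.png

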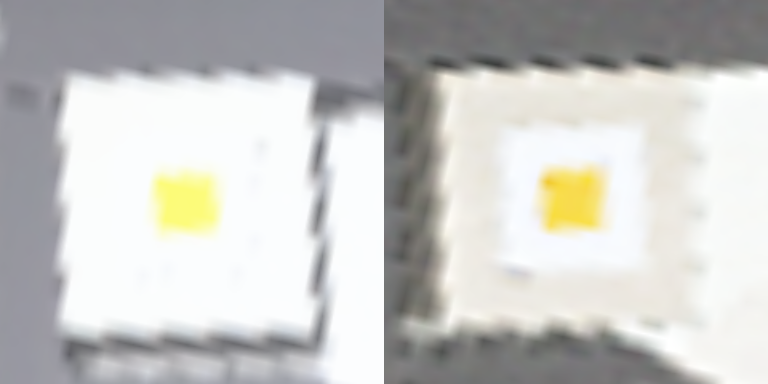

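The crops show a square carrier with edges at about x 24–64, y 95.5–136. I'll check the local rail foot in the same frame to see whether the ~1 mm x offset is a real gap or frame error.

```bash
python3 - <<'E'
from rig import env
from h import *
pose=np.load("pose0.npy")
for n in("top","side"):
    im=env.capture(n)
    for y in((55,70),(70,85),(0,15),(-45,-30)):
        a=warp(im,pose,*wfc(env,n),z=15,s=4,x=(54,76),y=y).mean(axis=(1,2)); lo,hi=np.percentile(a,10),np.percentile(a,90)
        i=np.argmax(a>(lo+hi)/2); print(n,y,76-i/4,round(lo),round(hi))
E
```

```text
top (55, 70) 62.5 137 252
top (70, 85) 62.5 139 252
top (0, 15) 62.5 126 252
top (-45, -30) 71.5 111 163
side (55, 70) 63.25 112 250
side (70, 85) 62.75 112 249
side (0, 15) 63.0 104 245
side (-45, -30) 63.0 103 244
```

The frame reads the rail 1–2 mm short in both views, so the corrected carrier pose is about (45,115), touching both faces. The hand is clear, so I'm handing in.

```bash
python3 -c "
from rig import env
print(env.close_job())"
```

```text
the job is handed in; nothing more can be done
None
```

The carrier is in the corner pocket, and the job was handed in at about 16.5 s of the 48 s. `close_job` gives no verdict, so the result below rests on my own checks.

With the closed fingers I pushed the carrier flush to the rail at plate y ≈ -36, well short of the line. I then turned the hand a quarter turn, slid the carrier along the rail to the end stop, and backed off and lifted clear. Push forces stayed at about 10 N or below in the readings, against the 40 N limit.

**Last checks:**
- **Position:** the chip read at plate (43.9, 115.8) from the side camera and (43.3, 116.2) from the top, against a home of (45, 115).
- **Disagreement:** my plate frame also read the rail 1–2 mm short in both views. Corrected for that, the carrier sits within about 1 mm of home and square.
- **Not usable:** one edge reading of the end stop (side camera, y = 130.5) and one of the rail (top camera, x = 71.5) were off because something blocked the view, so I ignored them.
- **Puck:** it read (-15.6, -120.6) mid-job and (-15.4, -120.3) at the end, so it did not move.
- **Other things:** I did not measure the objective, vial, gelbox, dish, jar or driver again, but the hand never came down near them.

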